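Flick the weekly dose wheel round to its index post

ROBOT

A 6-joint arm with a two-finger parallel gripper is mounted at the origin on the work surface. World frame = base frame: x ahead of the robot, y to its left, z up, the work surface at z = 0. Lengths are in m, angles in rad, forces in N, time in s.
With the tool pointing down it reaches from about 0.3 to 0.875 m from the base axis. Payload 6.4 kg.
Tool frame: the origin (TCP) lies on the centre line of the jaws, within the pads' length; the fingertips stand arm.tips_ahead ahead of it and the grasp point (between the pads) is the TCP (arm.tips_ahead is the distance from the TCP to the fingertips, in m); z points along the fingers, y is the line along which they close (so a half turn about z gives the same grasp; the last joint's range is limited). The gripper opens to 85 mm and grips with 20 to 120 N. Pads are 22 mm wide; open, the fingers measure 114 mm over their backs; the gripper's body (76 mm by 85 mm) begins 54 mm behind the grasp point. The pads swing forward as they close: fully open they stand 13 mm farther back than shut.
Start: joints at [-1.377, 0.181, 1.607, -0, 1.354, -0.206], TCP at [0.224, -0.53, 0.216] pointing down, gripper open.
Joint ranges: [-2.99, 2.99], [-0.89, 2.07], [0.3, 2.58], [-1.14, 4.28], [0, 2.63], [-3.12, 3.12]. Speed limits (rad/s): [2.57, 2.57, 3.01, 3.14, 3.14, 3.14].

INTERFACE

Orientations are given as a rotation vector (axis times angle).
In Python, from rig import arm, imaging gives the robot as it stands. The module is installed in compiled form; this text tells all that it offers.
- The arm moves only by the tool drive_tool, never from a script. Its argument "plan" is a list that holds one entry, the list of rows, each a list of 7 numbers: the shift along the tool's x, y, z in units of 100 mm (1.0 is 100 mm), then the turn, a rotation vector about the tool's x, y, z in units of 90 degrees (1.0 is 90 degrees), then the gripper's target within -1 to 1 (shut at 1, half-way at 0, fully open at -1). In form: [[[x, y, z, rx, ry, rz, hand], ...]]. A call has 1 to 8 rows; each row is the pose to reach, as a shift and turn from the pose commanded when the call began, along the tool's axes at that moment; what a row does not reach only later rows make up. A row lasts 1/8 s, in which the tool goes at most 62.5 mm and 10.7 degrees, less where a joint would pass 70% of its speed; a pose out of reach is approached as far as the arm can. A call with a number of a shift or a turn outside -1 to 1 is refused whole. A call with a gripper value outside its range is refused whole. The fingers move at their own pace and stop on an object; the grip force is fixed at half the most. Time passes only in rows, so rows that repeat a pose let the fingers close. It gives the time, the measured TCP pose, the force, the opening and the grip force at its end, in the units of the state.
- arm.state(): the state, without advancing time (a new reading comes with each control period).
- imaging.read_camera(name): name is "scene" or "top" or "wrist"; returns the picture (384x512x3 uint8, blue, green, red); there is no depth.
- imaging.get_calibration(name): a dict with "mtx" (3x3 intrinsics, pixels), "rvec" (rotation vector, rad) and "tvec" (3), from world to camera coordinates, as OpenCV has them; the wrist camera has in their place "T_tool_cam" (4x4, takes a point from camera to tool coordinates, whose origin is the TCP and whose axes are the flange's). Camera axes: x right, y down, z forward; pixel columns grow to the right and rows downward; lengths in m; the calibration is good to about 2 mm. A picture is of the moment at which its call begins: read the wrist's pose just before it. get_calibration takes no time and is no camera call.
- arm.close_job(): hands the job in; it is judged then, once.
The state is a dict: "clock": time; "joint_pos": joint angles; "joint_vel": joint speeds; "effort": joint torques, N m; "tcp_pos": TCP position; "ee_rot": TCP orientation; "ft_force": force on the tool from outside, world axes, zero at the start; "torque": the same for the moment, N m; "grip_width": opening from 0.0 (shut) to 1.0 (fully open); "gripper_force": force on a finger pad.
Only numpy, scipy, OpenCV 4.12 (cv2) and the standard library are available. Lean on these libraries where they do the work, as an engineer would, in place of code of your own. Each camera call takes 0.05 s, during which the arm holds its last target. There are 200 camera calls.

TASK

The weekly dose wheel on the drawer top has been left a few days behind. With a fingertip, gently flick the fins at its open front edge to click it clockwise (seen from above) until the ridge on its top points straight at the index post, without going past it, and leave it resting in that click. The dispenser stays standing where it is, nothing is picked up, and the things around it are left alone.

Things in the scene. Friction and masses are not known exactly. Their poses are not given: they have to be found in the camera images.
- dispenser: Dose dispenser, loose, 0.9 kg: round grey base, 128 mm wide, 22 mm high, under a flat white star wheel on an upright axle at its centre. Origin: centre of the underside, z up. -x is the open front, roughly towards the robot, where a finger reaches the wheel's edge from above; a guard wall (outer radius 61 mm, top at 55 mm) rounds the back, to 105 deg either side of +x.
- wheel (a joint): Turn of the star wheel (rad), growing clockwise from above: its front edge moves to the dispenser's +y. Seven clicks a turn, 0.8976 rad each; a spring detent rests it only at multiples of 0.8976 and pulls it into the nearest. Starts at rest at click 0, 1 or 2; at 3.590 the ridge points at the post. A stop below 0 bars the other way round. About 3 N at a fin moves it.
- hub (a point): Centre of the wheel's top, on its axis, 48 mm up. Seven radial fins, 6 mm thick, reach from 34 mm (round core) to 51 mm from the axis and stand 26 to 48 mm above the surface. In every click one fin points at +x and two stand 25.7 deg either side of the front (-x), with about 31 mm free between them. Pushing the one at -y across to the other's place, towards +y, is one click.
- ridge_tip (a point): Outer end of the dark steel ridge (40 mm long, 8 mm wide, 3 mm proud) that lies along one fin on the wheel's top; 50 mm from the axis, 50 mm above the surface. It turns with the wheel.
- post (a point): Top of the index post: a fixed upright pin, 10 mm thick with a 14 mm ball, in the middle of the guard, 62 mm from the wheel's axis at the dispenser's +x; top 89 mm above the surface.
- inhaler: Blue plastic inhaler standing upright left of the dispenser (its +y side): 58 x 26 mm, 82 mm high with its metal canister, loose. Origin: underside of its upright part. To be left alone.
- tin: Round aluminium tin, 71 mm diameter, 28 mm high, loose, right of the dispenser (its -y side). Origin: centre of the underside. To be left alone.
- jar: Frosted glass jar, 58 mm diameter, 75 mm high, loose in the bamboo rack. To be left alone.
- nail_brush: Green nail brush, 90 x 40 x 34 mm, loose in the bamboo rack. To be left alone.
- cup: White ceramic tumbler with two toothbrushes, 72 mm diameter, 190 mm high over the brushes, loose. Origin: centre of the underside. To be left alone.
- rack: Compact slotted bamboo rack, 125 x 220 mm, 45 mm high, fixed, with three bays in a row along its y. Origin: centre of the underside.
Things that resemble listed ones, but are neither listed nor needed, are in the scene too. What is meant by the dispenser is not green, purple or red, and is the larger of those in its own colour.

How it is judged:
At the end, for the whole second after the job is handed in: The wheel rests within 0.15 rad of the click at which the ridge points at the post; the dispenser stands flat and still, within 30 mm of where it stood; the inhaler, tin, jar, nail brush and cup are within 25 mm of their places (value of joint wheel between 3.44039 and 3.74039 rad and velocity of joint wheel between -0.1 and 0.1 rad/s and angle between dispenser's own z axis and vertical below 0.06 rad and height (world z) of dispenser below 0.006 m and distance of dispenser from where it was at the start of the episode below 0.03 m and linear speed of dispenser below 0.01 m/s and distance of each of inhaler, tin, jar, nail_brush, cup from where it was at the start of the episode below 0.025 m); the robot touches nothing.
It fails at once if the wheel is turned past the post (more than half a click too far) (value of joint wheel above 4.04039 rad).
It fails at once if the dispenser is lifted or tipped (height (world z) of dispenser above 0.012 m or angle between dispenser's own z axis and vertical above 0.2 rad).
It fails at once if the dispenser is pushed more than 40 mm from its place (distance of dispenser from where it was at the start of the episode above 0.04 m).
It fails at once if the dispenser is pressed harder than 40 N (contact force between the fingers and dispenser above 40 N).
It fails at once if one of the things around it is picked up or knocked away (distance of any of inhaler, tin, jar, nail_brush, cup from where it was at the start of the episode above 0.03 m or angle between inhaler's own z axis and vertical above 0.6 rad).
It also fails if it takes over 51 s, if anything falls off the work surface, if the arm or the gripper's body presses on something with over 40 N, if the wrist force passes 120 N, or if a joint passes its speed limit or range.

## Working session

There is one attempt and no reset: what is moved stays moved. The work goes in short steps, Python scripts to look and compute and a tool call to move; the robot and the scene stay as the last step left them, time stands still between calls to the robot, and variables do not carry over. Pictures are saved under pics/ and viewed, at most 13 in all, crops included, and the job is handed in when it is done.

Besides the shell and the picture viewer there is one more tool, called after ">>>" by a JSON object that holds its "name" and its "arguments", one argument or row to a line. drive_tool: Moves the arm, as the interface text tells. Shifts and turns lie within -1 to 1; 1 stands for 100 mm of shift or 90 degrees of turn. Its arguments: {"type":"object","properties":{"plan":{"type":"array"}},"required":["plan"]}

```bash
mkdir -p pics; cat > h.py <<'E'
import numpy as np, cv2
from rig import arm, imaging
def cam(n):
    c=imaging.get_calibration(n); return np.array(c["mtx"]),np.array(c["rvec"],float),np.array(c["tvec"],float).ravel()
def ray(n,uv,z):
    K,r,t=cam(n); R=cv2.Rodrigues(r)[0]; C=-R.T@t
    d=R.T@np.linalg.inv(K)@np.array([uv[0],uv[1],1.]); return C+d*(z-C[2])/d[2]
def proj(n,P):
    K,r,t=cam(n); return cv2.projectPoints(np.array(P,float).reshape(-1,1,3),r,t,K,None)[0].reshape(-1,2)
E
python3 - <<'E'
from h import *
print(arm.state(), arm.tips_ahead)
for n in("top","scene"):
    cv2.imwrite(f"pics/{n}0.png",imaging.read_camera(n))
E
```

```text
{'clock': 0.0, 'joint_pos': array([-1.37727754e+00,  1.81550537e-01,  1.60800324e+00, -1.16670331e-05,
        1.35380933e+00, -2.06283610e-01]), 'joint_vel': array([-0.00029402,  0.00011255, -0.0004829 ,  0.00077288, -0.0007489 ,
        0.00072515]), 'effort': array([-2.64523887e-04, -4.44869757e+01, -3.51340270e+01, -3.31114725e-04,
        9.01414751e-03,  1.73453878e-05]), 'tcp_pos': array([ 0.22371782, -0.52906213,  0.21478115]), 'ee_rot': array([-3.07729559e+00, -6.23486211e-01,  1.43277798e-07]), 'ft_force': array([ 0.08773573, -0.26299899,  0.78350388]), 'torque': array([0.03151566, 0.02370499, 0.02210276]), 'gripper_force': 0.0, 'grip_width': 0.9998152246300195} 0.019
```

View pics/top0.png

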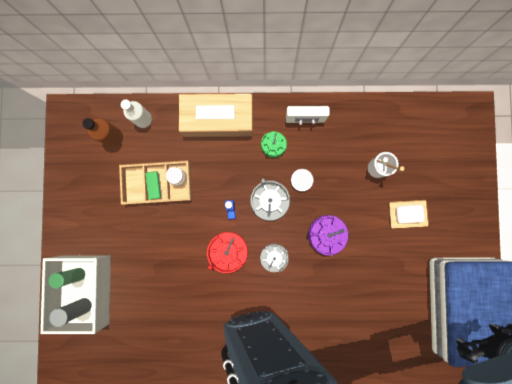

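View pics/scene0.png

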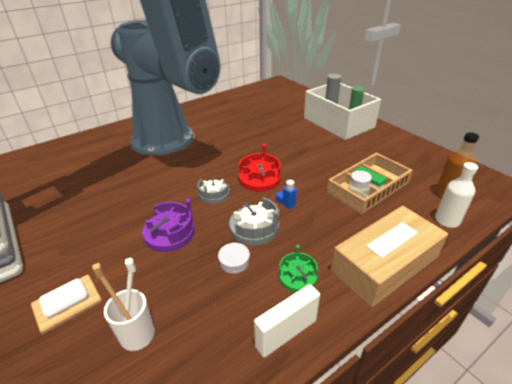

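The top view shows five dispensers: grey large (270,200), grey small (274,258), red (228,253), purple (329,236) and green (274,144). The large grey one at (270,200) fits, being the larger of the two grey ones. I'll confirm it in an enlarged crop and measure it.

```bash
python3 - <<'E'
from h import *
im=cv2.imread("pics/top0.png")
c=im[160:240,220:320]; cv2.imwrite("pics/c0.png",cv2.resize(c,None,fx=7,fy=7,interpolation=cv2.INTER_CUBIC))
for uv,z in [((270,200),.048),((263,181),.082),((302,180),.028),((230,209),.04),((274,258),.03),((228,253),.04),((329,236),.04)]: print(uv,ray("top",uv,z).round(3))
print(-cv2.Rodrigues(cam("top")[1])[0].T@cam("top")[2])
# base disc: grey pixels blob
g=c.astype(int); m=((g.max(2)-g.min(2)<25)&(g.max(2)>70)).astype(np.uint8)
n,l,s,ce=cv2.connectedComponentsWithStats(m)
for i in range(1,n):
    if s[i,4]>60: print(s[i]+np.array([220,160,0,0,0]),ce[i]+[220,160])
print(imaging.get_calibration("wrist"))
E
```

```text
(270, 200) [ 0.586 -0.002  0.048]
(263, 181) [0.643 0.02  0.082]
(302, 180) [ 0.651 -0.106  0.028]
(230, 209) [0.558 0.125 0.04 ]
(274, 258) [ 0.403 -0.014  0.03 ]
(228, 253) [0.42  0.131 0.04 ]
(329, 236) [ 0.472 -0.188  0.04 ]
[0.52148009 0.01458093 1.29575312]
[291 169  22  23 390] [301.45128205 179.83589744]
[ 251  179   39   42 1228] [269.5757329  200.23208469]
{'mtx': array([[298.39894395,   0.        , 256.31006165],
       [  0.        , 298.39894395, 187.73250731],
       [  0.        ,   0.        ,   1.        ]]), 'T_tool_cam': array([[-3.75917482e-04, -9.64200058e-01, -2.65175614e-01,
         6.70023688e-02],
       [ 9.99999502e-01, -6.07484822e-04,  7.91247741e-04,
         5.07189430e-04],
       [-9.24011278e-04, -2.65175184e-01,  9.64199807e-01,
        -1.59737198e-01],
       [ 0.00000000e+00,  0.00000000e+00,  0.00000000e+00,
         1.00000000e+00]])}
```

View pics/c0.png

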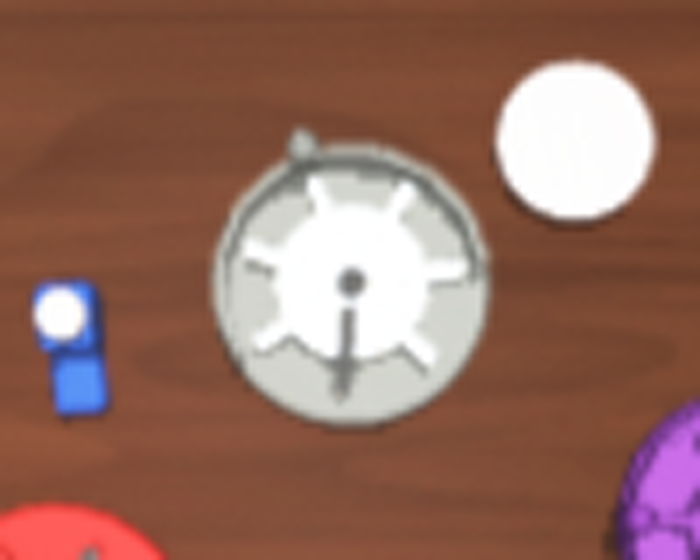

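The crop shows the large grey dispenser: hub at crop (350,283), post at (302,145), so yaw is about 20.7°. The ridge tip at (342,390) is about 155° from the post, so the wheel sits at click 1 and needs three clicks. I'll approach with the jaws shut.

>>> {"name": "drive_tool", "arguments": {
  "plan": [
    [[1,-0.66,0,0,0,0,1],[1,-0.66,0,0,0,0,1],[1,-0.66,0,0,0,0,1]]
  ]
}}

```text
clock: 0.48
tcp_pos: [0.2919, -0.4268, 0.2153]
ee_rot: [-3.076, -0.63, -0.001]
ft_force: [-0.1, -0.6, -0.1]
grip_width: 0.373
gripper_force: 0.0
```

>>> {"name": "drive_tool", "arguments": {
  "plan": [
    [[1,-0.66,0,0,0,0,1],[1,-0.66,0,0,0,0,1],[1,-0.66,0,0,0,0,1]]
  ]
}}

```text
clock: 0.85
tcp_pos: [0.3579, -0.3281, 0.2155]
ee_rot: [-3.077, -0.63, -0.0]
ft_force: [-0.4, -0.4, 0.3]
grip_width: -0.001
gripper_force: 0.0
```

>>> {"name": "drive_tool", "arguments": {
  "plan": [
    [[1,-0.66,0,0,0,0,1],[1,-0.66,0,0,0,0,1],[1,-0.66,0,0,0,0,1]]
  ]
}}

```text
clock: 1.23
tcp_pos: [0.4242, -0.2292, 0.2156]
ee_rot: [-3.078, -0.63, -0.0]
ft_force: [-0.5, -1.5, -0.1]
grip_width: -0.001
gripper_force: 0.0
```

>>> {"name": "drive_tool", "arguments": {
  "plan": [
    [[1,-0.66,0,0,0,0,1],[1,-0.66,0,0,0,0,1],[1,-0.66,0,0,0,0,1]]
  ]
}}

```text
clock: 1.6
tcp_pos: [0.4907, -0.1302, 0.2155]
ee_rot: [3.078, 0.629, 0.0]
ft_force: [0.1, -0.5, -0.8]
grip_width: -0.001
gripper_force: 0.0
```

>>> {"name": "drive_tool", "arguments": {
  "plan": [
    [[0.67,-0.455,0,0,0,-0.976,1],[0.67,-0.455,0,0,0,-0.976,1],[0.67,-0.455,0,0,0,-0.976,1],[0.67,-0.455,0,0,0,-0.976,1],[0.67,-0.455,0,0,0,-0.976,1],[0.67,-0.455,0,0,0,-0.976,1],[0.67,-0.455,0,0,0,-0.976,1],[0.67,-0.455,0,0,0,-0.976,1]]
  ]
}}

```text
clock: 2.6
tcp_pos: [0.5333, -0.0661, 0.2155]
ee_rot: [1.823, 2.558, -0.002]
ft_force: [0.4, 0.1, 0.5]
grip_width: 0.002
gripper_force: 0.0
```

>>> {"name": "drive_tool", "arguments": {
  "plan": [
    [[0,0,0.5,0,0,-0.02,1],[0,0,1,0,0,-0.02,1],[0,0,1,0,0,-0.02,1],[0,0,1,0,0,-0.02,1]]
  ]
}}

```text
clock: 3.1
tcp_pos: [0.5345, -0.0648, 0.1173]
ee_rot: [1.788, 2.581, 0.0]
ft_force: [0.7, -0.4, -0.4]
grip_width: 0.002
gripper_force: 0.0
```

```bash
python3 - <<'E'
from h import *
from scipy.spatial.transform import Rotation as Ro
s=arm.state(); p=s["tcp_pos"]; R=Ro.from_rotvec(s["ee_rot"]).as_matrix(); print(p,R.round(3))
w=imaging.read_camera("wrist"); sc=imaging.read_camera("scene")
uv=proj("scene",[p+[0,0,-.019],p+[0,0,-.032],p]); print(uv)
u,v=uv[0].astype(int); c=cv2.resize(sc[v-50:v+35,u-50:u+60],None,fx=4,fy=4,interpolation=cv2.INTER_CUBIC)
pic=np.zeros((384,512+440,3),np.uint8); pic[:,:512]=w; pic[:340,512:]=c
for q in uv:
    cv2.circle(pic,(int((q[0]-u+50)*4)+512,int((q[1]-v+50)*4)),3,(0,255,255),1)
cv2.imwrite("pics/w1.png",cv2.resize(pic,(800,323)))
cv2.imwrite("pics/w1raw.png",w)
E
```

```text
[ 0.5345096  -0.06478431  0.11731267] [[-0.351  0.936  0.002]
 [ 0.936  0.351 -0.001]
 [-0.002  0.001 -1.   ]]
[[220.33244497 197.80188216]
 [220.75831094 201.92386529]
 [219.69534578 191.63535955]]
```

View pics/w1.png

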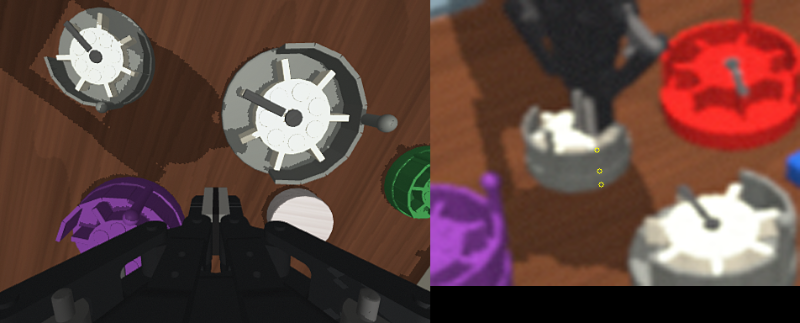

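```bash
cat >> h.py <<'E'
from scipy.spatial.transform import Rotation as Ro
def wray(uv,z,s):
    c=imaging.get_calibration("wrist"); K=np.array(c["mtx"]); T=np.array(c["T_tool_cam"])
    R=Ro.from_rotvec(s["ee_rot"]).as_matrix()
    C=s["tcp_pos"]+R@T[:3,3]; d=R@T[:3,:3]@np.linalg.inv(K)@np.array([uv[0],uv[1],1.]); return C+d*(z-C[2])/d[2]
def wproj(P):
    c=imaging.get_calibration("wrist"); T=np.linalg.inv(np.array(c["T_tool_cam"]))
    q=np.array(P)@T[:3,:3].T+T[:3,3]; q=q@np.array(c["mtx"]).T; return q[:,:2]/q[:,2:]
E
python3 - <<'E'
from h import *
s=arm.state(); p=s["tcp_pos"]
k=1/.8403
for uv,z in [((293,117),.05),((389,123),.082),((246,93),.05)]: print(wray((uv[0]*k,uv[1]*k),z,s).round(4))
print(wproj([[x,0,z] for z in(0,.019,.032) for x in (.011,-.011)]))
sc=imaging.read_camera("scene"); u,v=220,190
c=cv2.resize(sc[v-45:v+25,u-40:u+30],None,fx=5.7,fy=5.7,interpolation=cv2.INTER_CUBIC)
w=cv2.imread("pics/w1raw.png")[190:290,206:306]; w=cv2.resize(w,None,fx=3.99,fy=3.99)
cv2.imwrite("pics/c2.png",np.hstack([c,w]))
E
```

```text
[ 0.5865 -0.0007  0.05  ]
[0.6483 0.0213 0.082 ]
[0.5388 0.0038 0.05  ]
[[256.17701349 207.10245193]
 [256.19531098 242.7376127 ]
 [256.23043402 197.17496316]
 [256.24537857 229.72370332]
 [256.26133172 191.43304062]
 [256.2744873  222.1575656 ]]
```

View pics/c2.png

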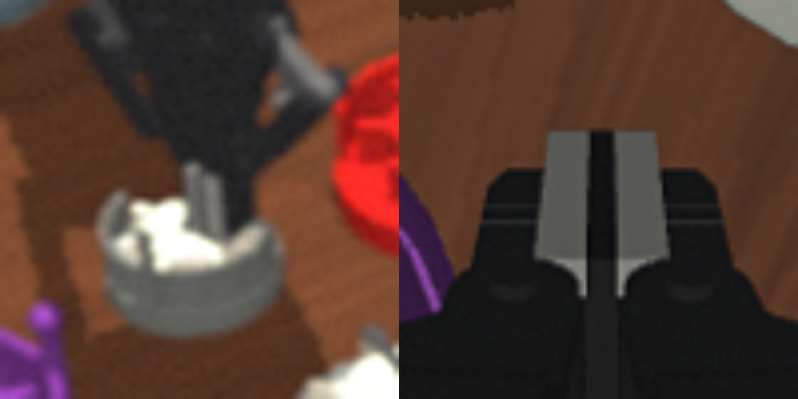

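```bash
python3 - <<'E'
from h import *
s=arm.state(); p=s["tcp_pos"]
print(proj("scene",[[.5865,-.0007,.05],[.646,.021,.082]]))
for dz in (-.02,-.01,0,.01,.02,.03):
    q=p+np.array([0,0,dz]); print(dz,proj("scene",[q+[.0039,-.0103,0],q+[-.004,.01,0]]).round(1).tolist(), wproj([[.011,0,-dz],[.011,.0145,-dz]]).round(1).tolist())
E
```

```text
[[254.60994928 213.69373149]
 [276.42802897 213.34674346]]
-0.02 [[218.0, 200.3], [223.5, 195.5]] [[256.2, 196.7], [279.3, 196.7]]
-0.01 [[217.6, 197.1], [223.2, 192.3]] [[256.2, 201.6], [280.5, 201.6]]
0 [[217.2, 193.8], [222.8, 189.0]] [[256.2, 207.1], [281.8, 207.1]]
0.01 [[216.9, 190.4], [222.5, 185.7]] [[256.1, 213.2], [283.4, 213.2]]
0.02 [[216.5, 187.1], [222.2, 182.4]] [[256.1, 220.2], [285.1, 220.2]]
0.03 [[216.1, 183.6], [221.9, 179.0]] [[256.1, 228.1], [287.0, 228.1]]
```

Both views put the shut tips about 20 mm behind the TCP rather than ahead of it. I'll go to a height that is safe either way and look again.

>>> {"name": "drive_tool", "arguments": {
  "plan": [
    [[0,0,0.3,0,0,0,1],[0,0,0.6,0,0,0,1],[0,0,0.6,0,0,0,1],[0,0,0.6,0,0,0,1]]
  ]
}}

```text
clock: 3.75
tcp_pos: [0.5349, -0.0632, 0.0575]
ee_rot: [1.786, 2.582, 0.001]
ft_force: [0.5, -0.1, -0.2]
grip_width: -0.002
gripper_force: 0.0
```

```bash
python3 - <<'E'
from h import *
s=arm.state(); p=s["tcp_pos"]; print(p)
sc=imaging.read_camera("scene"); w=imaging.read_camera("wrist")
uv=proj("scene",[p,p+[0,0,-.019],p+[0,0,.02]]); print(uv)
u,v=235,205
c=cv2.resize(sc[v-45:v+35,u-40:u+50],None,fx=5,fy=5,interpolation=cv2.INTER_CUBIC)
for q in uv: cv2.circle(c,(int((q[0]-u+40)*5),int((q[1]-v+45)*5)),2,(0,255,255),-1)
cv2.imwrite("pics/c3.png",np.hstack([c,cv2.resize(w[60:310,156:],(350,246)) if 0 else cv2.copyMakeBorder(cv2.resize(w,(350,262)),0,138,0,0,cv2.BORDER_CONSTANT)]))
E
```

```text
[ 0.5348666  -0.06320296  0.05752837]
[[222.25743045 210.30785087]
 [222.83379091 215.96751658]
 [221.63380209 204.18403036]]
```

View pics/c3.png

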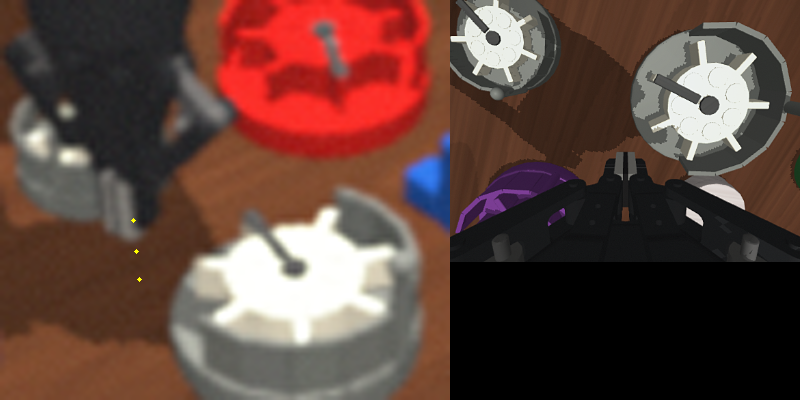

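The tip sits about 16 mm above the TCP mark (crop tip (130,237), TCP mark (136,251)). I'll step out a little and lower it gradually, watching the force.

>>> {"name": "drive_tool", "arguments": {
  "plan": [
    [[0,-0.1,0,0,0,0,1],[0,-0.1,0.1,0,0,0,1],[0,-0.1,0.2,0,0,0,1],[0,-0.1,0.2,0,0,0,1]]
  ]
}}

```text
clock: 4.35
tcp_pos: [0.5231, -0.0659, 0.0343]
ee_rot: [-1.786, -2.581, 0.001]
ft_force: [-1.1, -0.2, 0.3]
grip_width: 0.003
gripper_force: 0.0
```

>>> {"name": "drive_tool", "arguments": {
  "plan": [
    [[0,0,0.04,0,0,0,1],[0,0,0.08,0,0,0,1],[0,0,0.1,0,0,0,1],[0,0,0.1,0,0,0,1]]
  ]
}}

```text
clock: 4.85
tcp_pos: [0.5241, -0.0663, 0.0255]
ee_rot: [-1.787, -2.583, 0.0]
ft_force: [0.1, -0.2, -0.0]
grip_width: -0.001
gripper_force: 0.0
```

>>> {"name": "drive_tool", "arguments": {
  "plan": [
    [[0,0,0.02,0,0,0,1],[0,0,0.04,0,0,0,1],[0,0,0.05,0,0,0,1]]
  ]
}}

```text
clock: 5.22
tcp_pos: [0.5241, -0.0663, 0.0206]
ee_rot: [-1.787, -2.584, 0.0]
ft_force: [0.1, 0.3, 0.1]
grip_width: 0.0
gripper_force: 0.0
```

>>> {"name": "drive_tool", "arguments": {
  "plan": [
    [[0,0,0.015,0,0,0,1],[0,0,0.03,0,0,0,1]]
  ]
}}

```text
clock: 5.48
tcp_pos: [0.5242, -0.0663, 0.0176]
ee_rot: [-1.787, -2.584, -0.0]
ft_force: [0.9, -0.1, 0.7]
grip_width: -0.001
gripper_force: 0.0
```

```bash
python3 - <<'E'
from h import *
s=arm.state(); p=s["tcp_pos"]; print(p,s["ft_force"])
sc=imaging.read_camera("scene"); w=imaging.read_camera("wrist")
u,v=235,205
c=cv2.resize(sc[v-45:v+35,u-40:u+50],None,fx=5,fy=5,interpolation=cv2.INTER_CUBIC)
for q in proj("scene",[p,p+[0,0,.02]]): cv2.circle(c,(int((q[0]-u+40)*5),int((q[1]-v+45)*5)),2,(0,255,255),-1)
cv2.imwrite("pics/c4.png",np.hstack([c,cv2.copyMakeBorder(w[0:300,130:480],0,100,0,0,cv2.BORDER_CONSTANT)]))
E
```

```text
[ 0.52416773 -0.06630805  0.01759774] [ 0.87396708 -0.13141716  0.68991307]
```

View pics/c4.png

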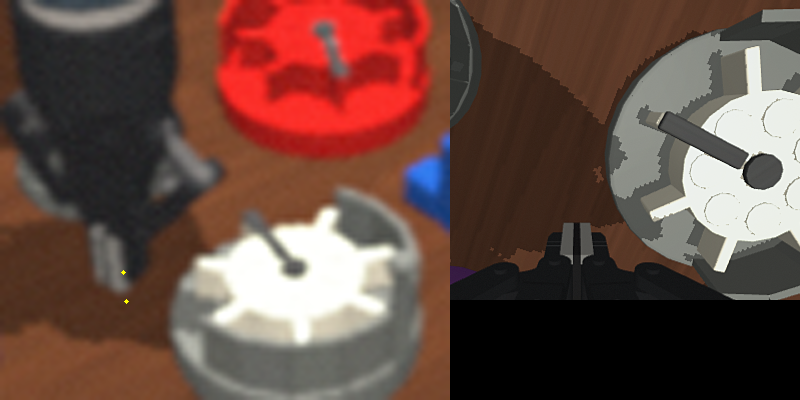

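Tip is now about 31–37 mm high with no contact, within the fins' height. First I'll ease in behind the -y front fin.

>>> {"name": "drive_tool", "arguments": {
  "plan": [
    [[0,0.1,0,0,0,0,1],[0,0.2,0,0,0,0,1],[0,0.27,0,0,0,0,1],[0,0.27,0,0,0,0,1]]
  ]
}}

```text
clock: 6.08
tcp_pos: [0.5501, -0.0565, 0.0177]
ee_rot: [1.786, 2.584, 0.0]
ft_force: [-0.5, -1.1, 0.2]
grip_width: 0.002
gripper_force: 0.0
```

>>> {"name": "drive_tool", "arguments": {
  "plan": [
    [[0.04,0,0,0,0,0,1],[0.08,0,0,0,0,0,1],[0.12,0,0,0,0,0,1],[0.16,0,0,0,0,0,1]]
  ]
}}

```text
clock: 6.58
tcp_pos: [0.5423, -0.0427, 0.0175]
ee_rot: [-1.786, -2.583, 0.005]
ft_force: [-5.8, -6.2, 2.5]
grip_width: 0.001
gripper_force: 4.1
```

The outward force suggests the narrower pad tip is meeting the fin's end face, because the pads reach beyond the finger backs. I'll back off and look.

>>> {"name": "drive_tool", "arguments": {
  "plan": [
    [[-0.08,0,-0.04,0,0,0,1],[-0.16,0,-0.04,0,0,0,1],[-0.16,0,-0.04,0,0,0,1]]
  ]
}}

```text
clock: 6.95
tcp_pos: [0.5501, -0.0576, 0.022]
ee_rot: [1.788, 2.582, 0.001]
ft_force: [-0.5, -0.1, 0.5]
grip_width: 0.001
gripper_force: 0.0
```

```bash
python3 - <<'E'
from h import *
s=arm.state(); print(s["tcp_pos"],s["ft_force"])
w=imaging.read_camera("wrist"); cv2.imwrite("pics/w5.png",w)
t=imaging.read_camera("top")
E
```

```text
[ 0.55011607 -0.05755167  0.02200412] [-0.49215181 -0.13905938  0.46909069]
```

View pics/w5.png

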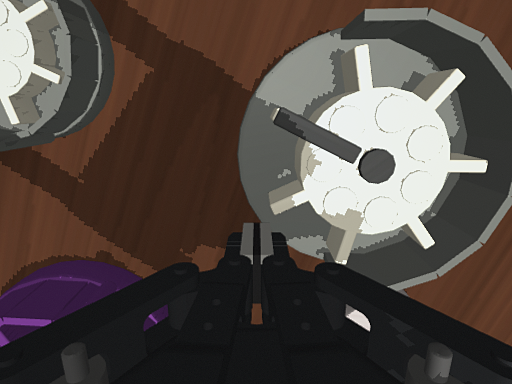

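The wrist view shows the hub at (376,166), the ridge tip at (275,115), the -y front fin's tip at (275,205) and the pad tip's right edge at (269,223). The wheel is still at click 1.

```bash
python3 - <<'E'
from h import *
s=arm.state(); R=Ro.from_rotvec(s["ee_rot"]).as_matrix()
for n,uv,z in [("hub",(376,166),.051),("ridge",(275,115),.051),("fin",(273,203),.048),("finback",(276,213),.048),("padR",(269,223),.038),("padL",(243,223),.038)]:
    P=wray(uv,z,s); print(n,P.round(4),"tool mm",(R.T@(P-s["tcp_pos"])*1e3).round(1))
E
```

```text
hub [ 5.851e-01 -3.000e-04  5.100e-02] tool mm [ 40.4  53.3 -29.3]
ridge [0.5351 0.0044 0.051 ] tool mm [ 62.4   8.1 -29.3]
fin [ 0.5491 -0.0334  0.048 ] tool mm [ 22.1   8.  -26.3]
finback [ 0.5523 -0.0375  0.048 ] tool mm [ 17.2   9.5 -26.3]
padR [ 0.5529 -0.0471  0.038 ] tool mm [  8.    6.6 -16.3]
padL [ 0.5403 -0.0518  0.038 ] tool mm [  8.   -6.8 -16.3]
```

>>> {"name": "drive_tool", "arguments": {
  "plan": [
    [[0,0.03,0,0,0,0,1],[0,0.06,0,0,0,0,1],[0.04,0.06,0,0,0,0,1],[0.08,0.06,0,0,0,0,1],[0.12,0.06,0,0,0,0,1],[0.16,0.06,0,0,0,0,1]]
  ]
}}

```text
clock: 7.8
tcp_pos: [0.5492, -0.0395, 0.0217]
ee_rot: [-1.787, -2.584, -0.0]
ft_force: [0.1, -1.7, -0.0]
grip_width: 0.001
gripper_force: 0.7
```

Now the force is purely tangential, so the pad is on the fin's face. I'll continue the push.

>>> {"name": "drive_tool", "arguments": {
  "plan": [
    [[0.04,0,0,0,0,0,1],[0.08,0,0,0,0,0,1],[0.12,0,0,0,0,0,1]]
  ]
}}

```text
clock: 8.18
tcp_pos: [0.5451, -0.028, 0.0217]
ee_rot: [-1.787, -2.584, -0.001]
ft_force: [0.8, -1.2, -0.6]
grip_width: 0.004
gripper_force: 0.0
```

>>> {"name": "drive_tool", "arguments": {
  "plan": [
    [[0.04,0,0,0,0,0,1],[0.08,0,0,0,0,0,1],[0.12,0,0,0,0,0,1],[0.15,0,0,0,0,0,1]]
  ]
}}

```text
clock: 8.68
tcp_pos: [0.5399, -0.0142, 0.0217]
ee_rot: [1.787, 2.584, 0.0]
ft_force: [-0.5, -0.3, 0.5]
grip_width: 0.001
gripper_force: 0.0
```

```bash
python3 - <<'E'
from h import *
s=arm.state(); print(s["tcp_pos"],s["ft_force"])
w=imaging.read_camera("wrist"); cv2.imwrite("pics/w6.png",w)
E
```

```text
[ 0.53988749 -0.01417681  0.02174829] [-0.48898163 -0.338704    0.51566032]
```

View pics/w6.png

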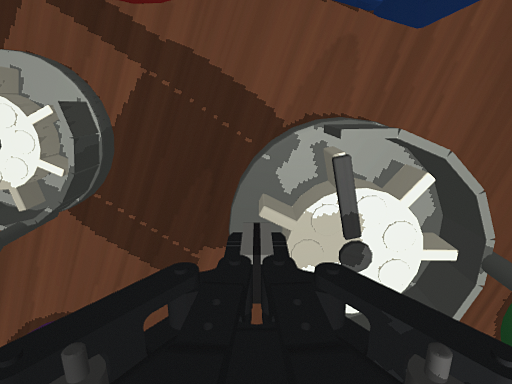

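That was one click: the ridge moved on a step, from (275,115) to (341,155), and the next fin sits ahead of the pad. I'll withdraw, go back round and repeat with the same strokes.

>>> {"name": "drive_tool", "arguments": {
  "plan": [
    [[0,-0.1,0,0,0,0,1],[0,-0.2,0,0,0,0,1],[-0.2,-0.2,0,0,0,0,1],[-0.43,-0.2,0,0,0,0,1],[-0.43,-0.2,0,0,0,0,1],[-0.43,-0.1,0,0,0,0,1],[-0.43,0,0,0,0,0,1],[-0.43,0,0,0,0,0,1]]
  ]
}}

```text
clock: 9.72
tcp_pos: [0.556, -0.054, 0.0217]
ee_rot: [1.785, 2.585, 0.0]
ft_force: [-0.9, 0.2, 0.2]
grip_width: -0.002
gripper_force: 0.0
```

>>> {"name": "drive_tool", "arguments": {
  "plan": [
    [[0.04,0,0,0,0,0,1],[0.08,0,0,0,0,0,1],[0.12,0,0,0,0,0,1],[0.16,0,0,0,0,0,1]]
  ]
}}

```text
clock: 10.22
tcp_pos: [0.5492, -0.0395, 0.0218]
ee_rot: [1.788, 2.583, 0.0]
ft_force: [0.6, -2.0, -0.0]
grip_width: -0.001
gripper_force: 0.7
```

>>> {"name": "drive_tool", "arguments": {
  "plan": [
    [[0.04,0,0,0,0,0,1],[0.08,0,0,0,0,0,1],[0.12,0,0,0,0,0,1]]
  ]
}}

```text
clock: 10.6
tcp_pos: [0.5451, -0.028, 0.0217]
ee_rot: [-1.787, -2.583, -0.001]
ft_force: [0.6, -0.1, -0.2]
grip_width: -0.004
gripper_force: 0.0
```

>>> {"name": "drive_tool", "arguments": {
  "plan": [
    [[0.04,0,0,0,0,0,1],[0.08,0,0,0,0,0,1],[0.12,0,0,0,0,0,1],[0.15,0,0,0,0,0,1]]
  ]
}}

```text
clock: 11.1
tcp_pos: [0.5399, -0.0142, 0.0217]
ee_rot: [1.787, 2.584, 0.0]
ft_force: [0.4, -0.4, 0.2]
grip_width: -0.003
gripper_force: 0.0
```

```bash
python3 - <<'E'
from h import *
s=arm.state(); print(s["tcp_pos"],s["ft_force"])
w=imaging.read_camera("wrist"); cv2.imwrite("pics/w7.png",w)
E
```

```text
[ 0.53989835 -0.01420194  0.02172904] [ 0.38061766 -0.38763654  0.20765586]
```

View pics/w7.png

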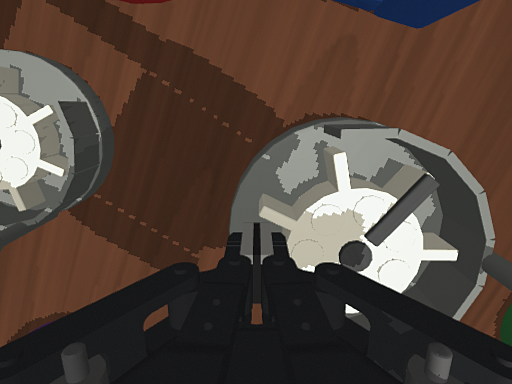

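The ridge now points at (435,178), one click short of the post at about (495,265). One more identical stroke, then withdraw.

>>> {"name": "drive_tool", "arguments": {
  "plan": [
    [[0,-0.1,0,0,0,0,1],[0,-0.2,0,0,0,0,1],[-0.2,-0.2,0,0,0,0,1],[-0.43,-0.2,0,0,0,0,1],[-0.43,-0.2,0,0,0,0,1],[-0.43,-0.1,0,0,0,0,1],[-0.43,0,0,0,0,0,1],[-0.43,0,0,0,0,0,1]]
  ]
}}

```text
clock: 12.15
tcp_pos: [0.5559, -0.054, 0.0217]
ee_rot: [1.785, 2.585, 0.0]
ft_force: [0.0, -0.4, -0.7]
grip_width: 0.001
gripper_force: 0.0
```

>>> {"name": "drive_tool", "arguments": {
  "plan": [
    [[0.04,0,0,0,0,0,1],[0.08,0,0,0,0,0,1],[0.12,0,0,0,0,0,1],[0.16,0,0,0,0,0,1]]
  ]
}}

```text
clock: 12.65
tcp_pos: [0.5492, -0.0395, 0.0217]
ee_rot: [-1.787, -2.583, -0.0]
ft_force: [-0.1, -1.4, 0.6]
grip_width: 0.004
gripper_force: 0.7
```

>>> {"name": "drive_tool", "arguments": {
  "plan": [
    [[0.04,0,0,0,0,0,1],[0.08,0,0,0,0,0,1],[0.12,0,0,0,0,0,1]]
  ]
}}

```text
clock: 13.02
tcp_pos: [0.5451, -0.028, 0.0217]
ee_rot: [-1.787, -2.583, -0.001]
ft_force: [0.2, 0.2, 0.3]
grip_width: -0.001
gripper_force: 0.0
```

>>> {"name": "drive_tool", "arguments": {
  "plan": [
    [[0.04,0,0,0,0,0,1],[0.08,0,0,0,0,0,1],[0.12,0,0,0,0,0,1],[0.15,0,0,0,0,0,1]]
  ]
}}

```text
clock: 13.52
tcp_pos: [0.5399, -0.0142, 0.0217]
ee_rot: [1.787, 2.584, 0.0]
ft_force: [0.6, 0.3, 0.2]
grip_width: -0.001
gripper_force: 0.0
```

>>> {"name": "drive_tool", "arguments": {
  "plan": [
    [[0,-0.1,0,0,0,0,1],[0,-0.2,0,0,0,0,1],[0,-0.2,-0.3,0,0,0,1],[0,-0.2,-0.8,0,0,0,1],[0,-0.2,-0.8,0,0,0,1],[0,-0.2,-0.8,0,0,0,1]]
  ]
}}

```text
clock: 14.28
tcp_pos: [0.5206, -0.0217, 0.1015]
ee_rot: [1.788, 2.583, -0.0]
ft_force: [1.3, 0.8, 0.1]
grip_width: -0.001
gripper_force: 0.0
```

```bash
python3 - <<'E'
from h import *
s=arm.state(); print(s["tcp_pos"],s["ft_force"])
w=imaging.read_camera("wrist"); cv2.imwrite("pics/w8.png",w)
E
```

```text
[ 0.5205993  -0.02174238  0.10152516] [1.30934188 0.78692466 0.06241948]
```

View pics/w8.png

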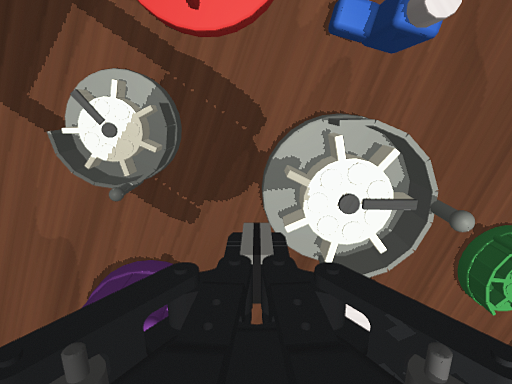

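The ridge runs from the hub (349,203) to (416,205), pointing at the post at (437,207). The gripper is clear and nothing else has been disturbed, so I'm handing in.

```bash
python3 -c "
from rig import arm
print(arm.close_job())"
```

```text
the job is handed in; nothing more can be done
None
```

The dose wheel was clicked three times clockwise, from click 1 to click 4, and its ridge now points at the index post; the last picture showed the dispenser in place and the gripper clear, and I handed the job in at about 14 s (no verdict was returned).

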